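Pry up the analyser's well flap and hold it at its balance point

TASK

Take the thin pry blade from its stand, lever up the grey flap over the analyser's reading well by its orange front lip, and swing it up with the blade, touching the flap with nothing but the blade. The flap has no stay: do not let it go over backwards onto the panel behind. Finish while still holding it with the blade, standing still at its balance point - as good as upright, no more than ten degrees short, just leaning on the blade - and leave the sample pots where they stand.

Things in the scene. Friction and masses are not known exactly. Their poses are not given: they have to be found in the camera images.
- analyser: Black box-shaped field instrument, fixed, 250 deep (x) x 320 wide (y) x 90 high. Origin at table level under the middle of its front edge; x points into the instrument, away from the robot, y along the front edge to the left, z up. The reading well is a 124 wide recess in the middle of its front, floor 58 above the table, covered by the flap. A flat blue touch panel lies on top behind the flap.
- flap (a joint): Flap angle, rad: 0 shut (level), grows as the lip swings up and back, 1.571 upright. Plate 110 long x 116 wide x 8 thick, grey with an orange lip strip 14 wide, about 0.25 kg, evenly heavy. Hinge along the far edge, at mid thickness, almost frictionless, no latch or stay: short of 1.571 it falls shut, past it falls over backwards (stop at 2.8), so 1.571 is its balance point.
- flap_hinge (a point): Middle of the flap's hinge axis (axis along the analyser's y), 92 above the table, 110 behind the analyser's front edge; does not move when the flap swings.
- flap_lip (a point): Middle of the flap's front (free) edge, at half its thickness, 110 from the hinge axis; moves with the flap. Shut, it is level with the analyser's front face and 92 above the table.
- pry_slot (a point): Mouth of the open slot under the flap's lip, in the middle of the analyser's front face, 80 above the table. The slot is 124 wide and 16 high: from the grey front sill (top 72 above the table, 12 deep) to the shut flap's underside (88). Behind the sill the space is 30 high and about 100 deep. A blade goes in level, along the analyser's x.
- pry_blade: Loose pry tool, 180 long, 85 g: yellow handle 100 long x 16 wide x 20 high with a black end; flat steel blade 24 wide x 2.5 thick sticks out 80 at half the handle's height. Origin in the middle of the handle's underside; x along the tool to the tip, z up (flat faces look up and down). Lies level on the stand, handle underside 30 above the table, tip away from the robot.
- blade_grip (a point): Where to grip the handle: on the tool's middle line at half the handle's height, 125 behind the tip (40 above the table on the stand); fingers go either side of the 16 wide handle, midway between the stand's two supports.
- blade_tip (a point): Middle of the end of the blade, at half its thickness, 130 along x from the tool's origin and 10 above the handle's underside.
- stand: Fixed stand for the pry tool: base plate 110 x 50 x 6 and two white supports, 8 thick, whose middles are 40 behind and 43 ahead of the origin; 30 high where the handle lies, with cheeks 36 wide overall up to 37 high. Origin at table level in the middle; x along the tool. It may stand on the left or on the right.
- tube_rack: Fixed green tube rack, 120 x 55 in plan, 67 high with its tubes; origin at table level in the middle. It stands on the other side from the stand. Not used.
- pot1: Loose clear sample pot with a white cap, 45 diameter x 63 high, 70 g; origin under its centre. Bystander.
- pot2: As pot1. Bystander.
- pot3: As pot1. Bystander.
There are look-alikes about, which are no part of the job. Of the things that look like the pry_blade, the largest one is meant.

How it is judged:
By the outcome, as a careful person would: the job done as asked, in the order asked, and still so for the second after the job is handed in, while the arm keeps its last pose, push and grip.
It also fails if it takes over 45 s, if anything falls off the work surface, if the arm or the gripper's body presses on something with over 40 N, if the wrist force passes 120 N, or if a joint passes its speed limit or range.

ROBOT

A 6-joint arm with a two-finger parallel gripper is mounted at the origin on the work surface. World frame = base frame: x ahead of the robot, y to its left, z up, the work surface at z = 0. Lengths are in m, angles in rad, forces in N, time in s.
With the tool pointing down it reaches from about 0.3 to 0.775 m from the base axis. Payload 14.6 kg.
Tool frame: the origin (TCP) lies at the centre of the arm's flange, where the gripper is bolted on; the fingertips stand 199 mm ahead of it and the grasp point (between the pads) lies ctrl.tcp_to_grasp ahead of it (ctrl.tcp_to_grasp is the distance from the TCP to the grasp point, in m); z points along the fingers, y is the line along which they close (so a half turn about z gives the same grasp; the last joint's range is limited). The gripper opens to 94 mm and grips with 3 to 60 N. Pads are 16 mm wide; open, the fingers measure 119 mm over their backs; the gripper's body (75 mm by 177 mm) begins 78 mm behind the grasp point.
Start: joints at [1.222, 0.3, 1.521, -0, 1.321, -0.067], TCP at [0.153, 0.528, 0.405] pointing down, gripper open.
Joint ranges: [-3.03, 3.03], [-0.79, 2.21], [0.23, 2.52], [-1.04, 4.18], [0, 3.07], [-2.55, 2.55]. Speed limits (rad/s): [2.22, 2.22, 2.57, 3.14, 3.14, 3.14].

INTERFACE

Orientations are given as [roll, pitch, yaw] about the fixed x, y, z axes, in that order (R = Rz(yaw) Ry(pitch) Rx(roll)).
In Python, from station import ctrl gives the robot as it stands. The module is installed in compiled form; this text tells all that it offers.
- The arm moves only by the shell command python3 -m jog 'ROWS' [OPENING] [FORCE]. ROWS is JSON, a list of rows, each a list of 6 numbers: the shift along the tool's x, y, z in cm, then the turn, a rotation vector about the tool's x, y, z in rad. In form: [[tx, ty, tz, ax, ay, az], ...]. A call has 1 to 8 rows; each row is the pose to reach, as a shift and turn from the pose commanded when the call began, along the tool's axes at that moment; what a row does not reach only later rows make up. A row lasts 1/10 s, in which the tool goes at most 50 mm and 8.59 degrees, less where a joint would pass 70% of its speed; a pose out of reach is approached as far as the arm can. A call with a gripper value outside its range is refused whole. OPENING is the opening in per cent of the stroke, from 0 (shut) to 100 (fully open), set as the call begins (- or left out, the last holds). The fingers move at their own pace and stop on an object; FORCE is the grip in N (left out, the last holds). Time passes only in rows, so rows that repeat a pose let the fingers close. It gives the time, the measured TCP pose, the force, the opening and the grip force at its end, in the units of the state.
- ctrl.get_obs(): the state, without advancing time (a new reading comes with each control period).
- ctrl.camera(name): name is "scene" or "top" or "wrist"; returns a dict with "img" (420x560x3 uint8, blue, green, red), "intrinsics" (3x3 intrinsics, pixels), "R" (3x3) and "t" (3): a world point X has camera coordinates R X + t. Camera axes: x right, y down, z forward; pixel columns grow to the right and rows downward; lengths in m; the calibration is good to about 2 mm. A picture is of the moment at which its call begins. There is no depth.
- ctrl.hand_in(): hands the job in; it is judged then, once.
The state is a dict: "time_s": time; "qpos": joint angles; "joint_vel": joint speeds; "tau": joint torques, N m; "ee_pos": TCP position; "eef_rot": TCP orientation; "force": force on the tool from outside, world axes, zero at the start; "moment": the same for the moment, N m; "grip_width": finger opening in m; "grip_force": force on a finger pad.
Only numpy, scipy, OpenCV 4.12 (cv2) and the standard library are available. Lean on these libraries where they do the work, as an engineer would, in place of code of your own. Each camera call takes 0.05 s, during which the arm holds its last target. There are 200 camera calls.

## Working session

There is one attempt and no reset: what is moved stays moved. The work goes in short steps, Python scripts to look and compute and a shell command to move; the robot and the scene stay as the last step left them, time stands still between calls to the robot, and variables do not carry over. Pictures are saved under pics/ and viewed, at most 10 in all, crops included, and the job is handed in when it is done.

```bash
mkdir -p pics; ls; python3 - <<'E'
from station import ctrl
import cv2,numpy as np
o=ctrl.get_obs()
print(o['ee_pos'],o['eef_rot'],ctrl.tcp_to_grasp,o['time_s'])
for n in('top','scene'):
    c=ctrl.camera(n);cv2.imwrite(f'pics/{n}0.png',c['img']);np.savez(f'pics/{n}0.npz',**c)
    print(n,c['intrinsics'].round(1).tolist(),c['R'].round(3).tolist(),c['t'].round(3).tolist())
E
```

```text
pics
[0.15292363 0.52828039 0.40406973] [-3.14037702e+00 -9.39030597e-05  2.85979171e+00] 0.1804 0.0
top [[387.3, 0.0, 273.1], [0.0, 387.3, 216.3], [0.0, 0.0, 1.0]] [[-0.021, -1.0, 0.005], [-0.982, 0.02, -0.19], [0.19, -0.009, -0.982]] [0.034, 0.523, 1.223]
scene [[485.1, 0.0, 284.6], [0.0, 485.1, 211.6], [0.0, 0.0, 1.0]] [[0.853, 0.522, -0.017], [0.282, -0.488, -0.826], [-0.44, 0.699, -0.564]] [-0.426, -0.053, 1.525]
```

View pics/top0.png

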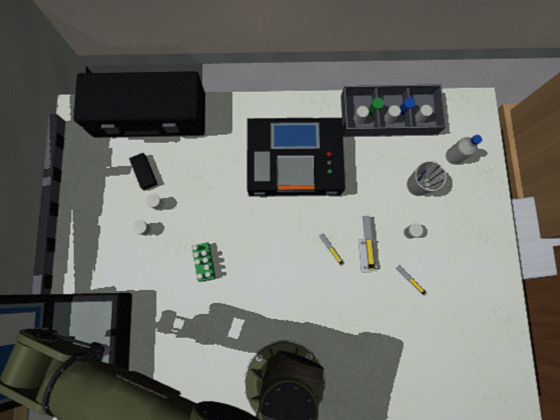

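View pics/scene0.png

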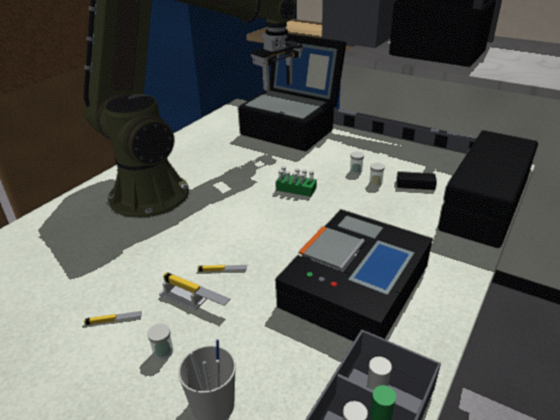

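Top view: three yellow tools, at (331,249) on the table, (369,243) on a white stand, and (411,280) on the table. The one at (369,243) is the largest and lies on the stand, so it fits the description. The analyser is at about (295,157), with its orange lip at (296,187).

```bash
cat > h.py <<'E'
import numpy as np,cv2
def ray(c,uv,z):
    R,t,K=c['R'],c['t'],c['intrinsics']
    d=R.T@np.linalg.solve(K,[uv[0],uv[1],1]);o=-R.T@t
    return o+d*(z-o[2])/d[2]
def proj(c,X):
    p=c['intrinsics']@(c['R']@np.array(X)+c['t']);return p[:2]/p[2]
def blobs(m,amin=15):
    n,l,s,ce=cv2.connectedComponentsWithStats(m.astype(np.uint8))
    for i in range(1,n):
        if s[i,4]>=amin:
            pts=np.argwhere(l==i)[:,::-1].astype(np.float32)
            yield ce[i],s[i,4],cv2.boxPoints(cv2.minAreaRect(pts)),pts
def hsv(c): return cv2.split(cv2.cvtColor(c['img'],cv2.COLOR_BGR2HSV))
E
python3 - <<'E'
from h import *
for n in('top','scene'):
    c=dict(np.load(f'pics/{n}0.npz'));h,s,v=hsv(c)
    for nm,m,z in(('yel',(h>18)&(h<34)&(s>140)&(v>120),.05),('or',(h>3)&(h<17)&(s>150)&(v>120),.096)):
        for ce,a,b,_ in blobs(m):
            print(n,nm,ce.round(1),a,ray(c,ce,z).round(3)[:2],[ray(c,q,z).round(3)[:2].tolist() for q in b])
c=dict(np.load('pics/top0.npz'))
im=cv2.resize(c['img'][95:300,240:440],None,fx=3.9,fy=2.9*1.0,interpolation=cv2.INTER_CUBIC)
im=cv2.resize(c['img'][110:300,240:440],None,fx=3,fy=3,interpolation=cv2.INTER_CUBIC)
cv2.imwrite('pics/crop.png',im)
E
```

```text
top yel [369.5 251.5] 128 [ 0.401 -0.286] [[0.438, -0.276], [0.439, -0.294], [0.364, -0.296], [0.363, -0.279]]
top yel [334.9 254.3] 51 [ 0.394 -0.174] [[0.413, -0.156], [0.418, -0.164], [0.376, -0.192], [0.371, -0.183]]
top yel [416.1 285.1] 60 [ 0.291 -0.428] [[0.307, -0.406], [0.314, -0.413], [0.275, -0.448], [0.269, -0.441]]
top or [295.3 186.6] 147 [ 0.61 -0.05] [[0.617, 0.006], [0.614, -0.107], [0.601, -0.107], [0.603, 0.006]]
scene yel [212.5 266.6] 50 [ 0.43  -0.214] [[0.408, -0.224], [0.45, -0.195], [0.455, -0.202], [0.414, -0.23]]
scene yel [183.3 281.8] 151 [ 0.405 -0.29 ] [[0.366, -0.299], [0.359, -0.285], [0.443, -0.282], [0.449, -0.295]]
scene yel [102.3 317.4] 77 [ 0.33  -0.462] [[0.308, -0.476], [0.346, -0.442], [0.353, -0.447], [0.315, -0.481]]
scene or [312.1 239.8] 127 [ 0.613 -0.055] [[0.607, -0.108], [0.609, 0.01], [0.619, 0.004], [0.617, -0.113]]
```

View pics/crop.png

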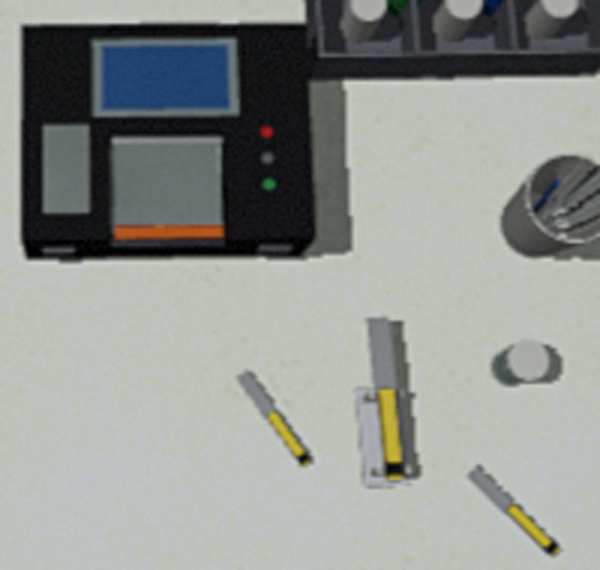

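The crop shows the largest tool: blade tip at about (378,318) and handle at about (391,430), lying on the white stand. The two smaller knives lie flat on the table. I'm taking the one on the stand.

```bash
cat >> h.py <<'E'
from scipy.spatial.transform import Rotation as Ro
def delta(o,P,yaw,pitch=0.0):
    """shift (cm) and rotvec in tool axes to TCP P; yaw/pitch = gripped tool's heading and nose-up tilt"""
    R0=Ro.from_euler('xyz',o['eef_rot'])
    # tool-down pose with blade heading = -tool x
    R1=Ro.from_euler('z',yaw)*Ro.from_euler('y',-pitch)*Ro.from_euler('xyz',[np.pi,0,np.pi])
    return (100*R0.inv().apply(np.array(P)-o['ee_pos'])).round(2),(R0.inv()*R1).as_rotvec().round(3)
E
python3 - <<'E'
from h import *
from station import ctrl
o=ctrl.get_obs()
print(delta(o,[.40,.10,.40],0.03),delta(o,[.396,-.287,.36],.03))
for n in('top','scene'):
    c=dict(np.load(f'pics/{n}0.npz'))
    print(n,proj(c,[.396,-.287,.04]),proj(c,[.521,-.283,.04]),proj(c,[.604,-.051,.092]),proj(c,[.714,-.054,.096]))
E
```

```text
(array([-35.64, -34.27,   0.45]), array([-0.001, -0.   , -0.312])) (array([-46.02, -71.55,   4.49]), array([-0.001, -0.   , -0.312]))
top [369.06925679 253.3142264 ] [365.29572571 215.69077329] [295.62662283 188.75827407] [295.53285731 155.82116179]
scene [181.84907477 282.9455472 ] [225.87142208 301.41190925] [309.72407428 239.06564649] [350.83889989 252.9969969 ]
```

```bash
python3 -m jog '[[-36,-34,0,0,0,-0.31],[-36,-34,0,0,0,-0.31],[-36,-34,0,0,0,-0.31],[-36,-34,0,0,0,-0.31],[-36,-34,0,0,0,-0.31],[-36,-34,0,0,0,-0.31],[-36,-34,0,0,0,-0.31],[-36,-34,0,0,0,-0.31]]' 100
python3 - <<'E'
from h import *
from station import ctrl
o=ctrl.get_obs();print(o['qpos'])
print(delta(o,[.396,-.287,.36],.03))
E
```

```text
time_s: 0.9
ee_pos: [0.3544, 0.1851, 0.4047]
eef_rot: [3.142, 0.0, -3.113]
force: [1.6, 0.5, -0.4]
grip_width: 0.094
grip_force: 0.0
[ 3.89696877e-01 -4.32379231e-02  1.90810965e+00 -1.13672929e-05
  1.27648240e+00 -1.20953624e+00]
(array([ -2.82, -47.31,   4.47]), array([ 0.   ,  0.   , -0.002]))
```

```bash
python3 -m jog '[[-2.8,-47.3,0,0,0,0],[-2.8,-47.3,0,0,0,0],[-2.8,-47.3,0,0,0,0],[-2.8,-47.3,0,0,0,0],[-2.8,-47.3,0,0,0,0],[-2.8,-47.3,2,0,0,0],[-2.8,-47.3,3,0,0,0],[-2.8,-47.3,4.5,0,0,0]]'
python3 -m jog '[[-0.3,-8,0.5,0,0,0],[-0.3,-8,0.5,0,0,0],[-0.3,-8,0.5,0,0,0],[-0.3,-8,0.5,0,0,0]]'
python3 - <<'E'
from h import *
from station import ctrl
o=ctrl.get_obs();print(o['qpos'],delta(o,[.396,-.287,.36],.03))
c=ctrl.camera('wrist');cv2.imwrite('pics/w1.png',c['img']);np.savez('pics/w1.npz',**c)
h,s,v=hsv(c)
for ce,a,b,_ in blobs((h>18)&(h<34)&(s>140)&(v>120),100): print(ce,a,ray(c,ce,.05),[ray(c,q,.05).round(4)[:2].tolist() for q in b])
print(proj(c,[.396,-.287,.04]),proj(c,[.521,-.283,.04]))
E
```

```text
time_s: 1.7
ee_pos: [0.3882, -0.2113, 0.3802]
eef_rot: [-3.141, 0.001, -3.114]
force: [1.0, 0.2, -0.2]
grip_width: 0.0938
grip_force: 0.0
time_s: 2.1
ee_pos: [0.3937, -0.289, 0.3745]
eef_rot: [3.141, -0.001, -3.114]
force: [0.2, 0.6, 0.3]
grip_width: 0.0939
grip_force: 0.0
[-7.08267309e-01  1.91463575e-01  1.72894043e+00  9.46412935e-05
  1.22250130e+00 -2.30625362e+00] (array([-0.23,  0.2 ,  1.45]), array([ 0.001, -0.001, -0.003]))
[145.44360902 114.63909774] 133 [ 0.30920874 -0.41222102  0.05      ] [[0.3071, -0.4207], [0.3012, -0.4143], [0.3107, -0.4049], [0.3166, -0.4114]]
[277.10672646 213.09147982] 1115 [ 0.40046295 -0.28786026  0.05      ] [[0.3633, -0.2958], [0.3629, -0.2822], [0.441, -0.2796], [0.4413, -0.2941]]
[372.78239609 204.92420538] 409 [ 0.38959517 -0.19282041  0.05      ] [[0.3719, -0.2094], [0.3674, -0.2022], [0.4079, -0.1755], [0.4127, -0.1829]]
[277.99626193 206.38051331] [278.42728647 313.55491498]
```

View pics/w1.png

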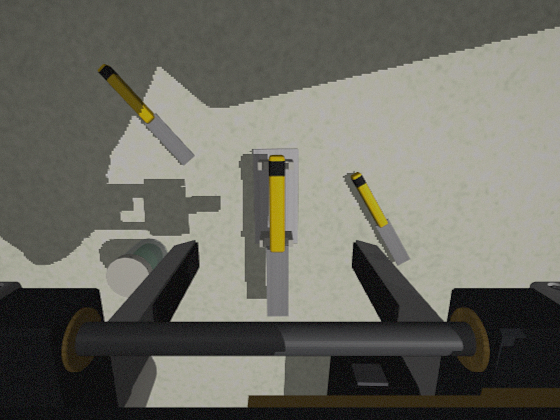

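The wrist view agrees: tool centred at (277,213), blade tip at (278,315), fingers either side. I'll descend and grip.

```bash
python3 -m jog '[[-0.2,0.1,5,0,0,0],[-0.2,0.1,9,0,0,0],[-0.2,0.1,12,0,0,0],[-0.2,0.1,14,0,0,0],[-0.2,0.1,15.4,0,0,0],[-0.2,0.1,15.4,0,0,0]]' 70
python3 - <<'E'
from h import *
from station import ctrl
o=ctrl.get_obs();print(delta(o,[.396,-.288,.2204],.03))
E
```

```text
time_s: 2.75
ee_pos: [0.3958, -0.2865, 0.2199]
eef_rot: [3.14, -0.002, -3.112]
force: [0.8, -0.1, 0.9]
grip_width: 0.0657
grip_force: 0.0
(array([-0.02, -0.15, -0.05]), array([ 0.002, -0.002, -0.   ]))
```

```bash
python3 -m jog '[[0,-0.15,0,0,0,0],[0,-0.15,0,0,0,0],[0,-0.15,0,0,0,0],[0,-0.15,0,0,0,0],[0,-0.15,0,0,0,0],[0,-0.15,0,0,0,0]]' 0 60
python3 -m jog '[[0,0,-2,0,0,0],[0,0,-5,0,0,0],[0,0,-8,0,0,0],[0,0,-10,0,0,0],[0,0,-12,0,0,0],[0,0,-12,0,0,0]]'
python3 - <<'E'
from h import *
from station import ctrl
o=ctrl.get_obs();print(o['force'],o['moment'])
an=Ro.from_euler('z',-.02).apply
F=np.array([.604,-.051,0])
P=F+an([-.125-.06,0,.1804+.12]); print(P,delta(o,P,-.02))
E
```

```text
time_s: 3.35
ee_pos: [0.3959, -0.2894, 0.2212]
eef_rot: [-3.141, 0.0, -3.113]
force: [-0.1, -0.2, 0.6]
grip_width: 0.0218
grip_force: 0.0
time_s: 3.95
ee_pos: [0.3961, -0.2895, 0.3431]
eef_rot: [-3.139, 0.003, -3.113]
force: [-1.0, -0.6, -1.5]
grip_width: 0.0154
grip_force: 60.0
[-0.96286399 -0.55810693 -1.4748408 ] [-0.02492945  0.00873211 -0.07165496]
[ 0.419037   -0.04730025  0.3004    ] (array([-2.97, 24.16,  4.22]), array([-0.003,  0.003,  0.048]))
```

```bash
python3 -m jog '[[-3,5,0,0,0,0.05],[-3,10,0,0,0,0.05],[-3,15,0,0,0,0.05],[-3,19,1,0,0,0.05],[-3,22,2,0,0,0.05],[-3,24.2,4,0,0,0.05],[-3,24.2,4.2,0,0,0.05],[-3,24.2,4.2,0,0,0.05]]'
python3 - <<'E'
from h import *
from station import ctrl
o=ctrl.get_obs();print(o['qpos'])
for n in('top','scene','wrist'):
    c=ctrl.camera(n);cv2.imwrite(f'pics/{n}2.png',c['img']);np.savez(f'pics/{n}2.npz',**c)
R=Ro.from_euler('xyz',o['eef_rot']);g=o['ee_pos']+R.apply([0,0,.1804]);t=g+R.apply([-.125,0,0]);print(g,t)
c1=dict(np.load('pics/scene2.npz'));w=dict(np.load('pics/wrist2.npz'))
print(proj(c1,t),proj(c1,g),proj(w,t),proj(w,g))
h,s,v=hsv(w)
for ce,a,b,_ in blobs((h>3)&(h<17)&(s>150)&(v>100),100): print(ce,a,ray(w,ce,.096),[ray(w,q,.096).round(4)[:2].tolist() for q in b])
A=c1['img'][180:320,230:430];B=w['img']
A=cv2.resize(A,(600,420),interpolation=cv2.INTER_CUBIC)
cv2.imwrite('pics/s2c.png',A)
E
```

```text
time_s: 4.75
ee_pos: [0.419, -0.0466, 0.2982]
eef_rot: [3.141, -0.002, 3.121]
force: [-1.0, -0.4, 0.3]
grip_width: 0.0153
grip_force: 60.0
[-1.97639948e-01  1.46318549e-01  1.98146625e+00 -1.68555179e-04
  1.01569850e+00 -1.74753342e+00]
[ 0.41862156 -0.04654086  0.11775173] [ 0.54359426 -0.04914238  0.11751594]
[288.5807521  222.79552166] [247.31909831 207.95820492] [278.77345904 441.5519043 ] [278.76789778 267.48820173]
```

View pics/s2c.png

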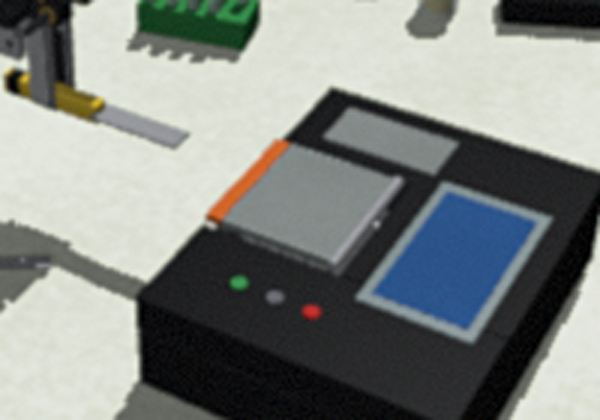

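View pics/wrist2.png

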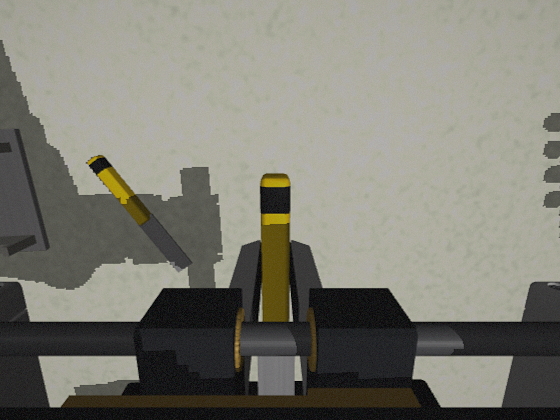

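The scene crop shows the blade held ahead of the slot. Its tip is at about crop (183,139), i.e. image (291,226), slightly lower and further forward than predicted. I'll triangulate it using the top view.

```bash
python3 - <<'E'
from h import *
t=dict(np.load('pics/top2.npz'));s=dict(np.load('pics/scene2.npz'))
p=proj(t,[.5436,-.049,.1175]);print(p)
a=t['img'][180:240,265:325];b=s['img'][195:235,230:300]
a=cv2.resize(a,(540,540),interpolation=cv2.INTER_NEAREST)
b=cv2.resize(b,(0,0),fx=8,fy=8,interpolation=cv2.INTER_NEAREST)
# stack: top crop x9 origin(265,180); scene crop x8 origin(230,195)
cv2.imwrite('pics/ts.png',a);cv2.imwrite('pics/ss.png',b)
E
```

```text
[296.12051718 205.34527619]
```

View pics/ts.png

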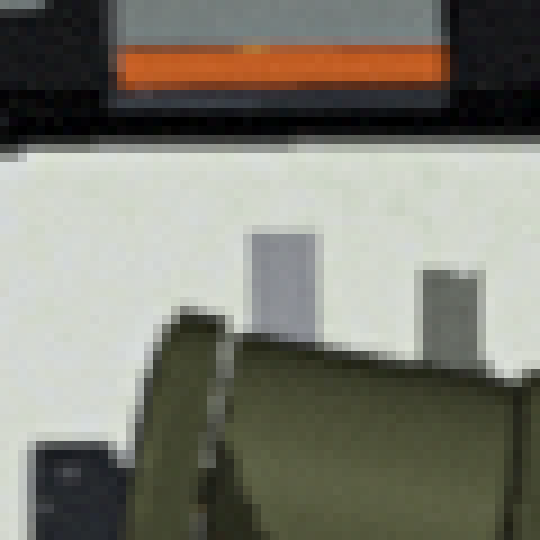

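View pics/ss.png

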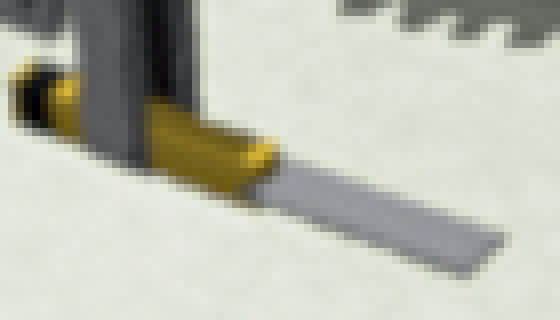

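The top view puts the tip middle at (295.7,205.3), as predicted. The scene view puts it at (290.4,226.4), about 3.6 px lower than predicted. I'll triangulate the tip and the lip.

```bash
python3 - <<'E'
from h import *
t=dict(np.load('pics/top2.npz'));s=dict(np.load('pics/scene2.npz'))
P=[c['intrinsics']@np.c_[c['R'],c['t']] for c in(t,s)]
def tri(a,b):
    X=cv2.triangulatePoints(P[0],P[1],np.array(a,float),np.array(b,float)).ravel();X=X[:3]/X[3]
    return X.round(4),(proj(t,X)-a).round(2),(proj(s,X)-b).round(2)
print('tip',tri([295.7,205.3],[290.4,226.4]))
# lip strip & panel corners from masks
for c in(t,s):
    h,sa,v=hsv(c)
    for ce,a,b,p in blobs((h>3)&(h<17)&(sa>150)&(v>120),60):
        print(ce,a,b.round(1).tolist())
        c['l']=ce
    for ce,a,b,p in blobs((h>100)&(h<120)&(sa>150)&(v>60),400):
        if 150<a<3000: print('panel',ce,a); c['p']=ce
print('lip',tri(t['l'],s['l']),'expect x=front+.007, z=.096')
E
```

```text
tip (array([ 0.547 , -0.0478,  0.1069]), array([-0.21, -0.28]), array([-0.28,  0.05]))
[294.75  186.775] 160 [[278.0, 185.0], [313.0, 185.0], [313.0, 189.0], [278.0, 189.0]]
panel [294.7354759 135.5500618] 809
[311.92248062 240.01550388] 129 [[299.0, 251.10000610351562], [322.5, 224.6999969482422], [325.6000061035156, 227.60000610351562], [302.20001220703125, 253.89999389648438]]
panel [135.92284569  52.81162325] 998
panel [297.24179743  67.21112696] 1402
panel [381.5713141  266.13301282] 1248
lip (array([ 0.61  , -0.0492,  0.0905]), array([0.24, 0.32]), array([ 0.33, -0.07])) expect x=front+.007, z=.096
```

```bash
python3 -m jog '[[0,0,1.2,0,0,0],[0,0,2.4,0,0,0],[0,0,3.4,0,0,0],[-1,0,3.4,0,0,0],[-2,0,3.4,0,0,0],[-3.5,0,3.4,0,0,0],[-4.5,0,3.4,0,0,0],[-4.5,0,3.4,0,0,0]]'
python3 - <<'E'
from h import *
from station import ctrl
o=ctrl.get_obs()
R=Ro.from_euler('xyz',o['eef_rot']);g=o['ee_pos']+R.apply([0,0,.1804]);t=g+R.apply([-.125,0,0]);print(g,t)
c=ctrl.camera('scene');np.savez('pics/scene3.npz',**c)
print(proj(c,t),proj(c,[.6035,-.050,.096]),proj(c,[.6035,-.05,.072]))
b=cv2.resize(c['img'][205:265,255:335],None,fx=8,fy=8,interpolation=cv2.INTER_NEAREST);cv2.imwrite('pics/s3.png',b)
E
```

```text
time_s: 5.7
ee_pos: [0.4652, -0.0477, 0.2653]
eef_rot: [-3.141, 0.001, 3.12]
force: [0.4, 0.4, -1.2]
grip_width: 0.0156
grip_force: 60.0
[ 0.46540337 -0.04770204  0.08492081] [ 0.59037414 -0.05040226  0.08503808]
[304.91659371 239.48895288] [309.76335668 237.4677715 ] [309.64784498 245.29000211]
```

View pics/s3.png

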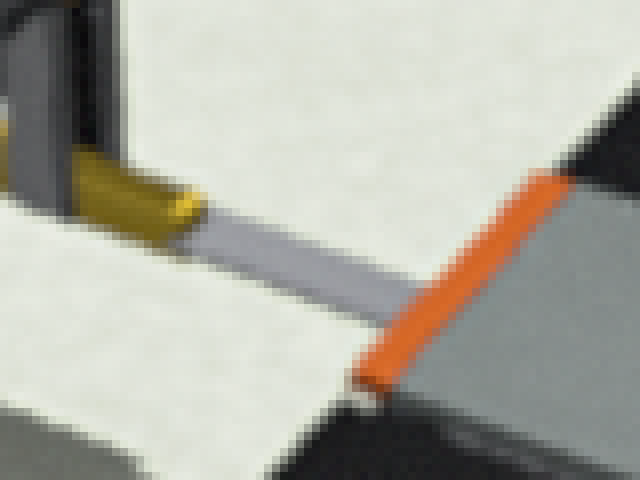

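The blade lines up with the slot. Its axis sits about 2 px lower than predicted along its whole length, so the tool is level but about 6 mm low in the grip. That puts the tip at about z = 0.079, inside the slot height, so I'll insert.

```bash
python3 -m jog '[[0,0,-0.1,0,0,0],[-0.7,0,-0.1,0,0,0],[-1.4,0,-0.1,0,0,0],[-2.1,0,-0.1,0,0,0],[-2.8,0,-0.1,0,0,0],[-3.4,0,-0.1,0,0,0],[-3.8,0,-0.1,0,0,0],[-3.8,0,-0.1,0,0,0]]'
python3 -m jog '[[0,0,-0.3,0,0,0],[0,0,-0.6,0,0,0],[0,0,-0.9,0,0,0],[0,0,-1.2,0,0,0],[0,0,-1.5,0,0,0],[-0.1,0,-1.8,0,0,0],[-0.1,0,-1.8,0,0,0]]'
python3 - <<'E'
from h import *
from station import ctrl
o=ctrl.get_obs();print(o['force'],o['moment'])
R=Ro.from_euler('xyz',o['eef_rot']);print(o['ee_pos']+R.apply([-.125,0,.1804]))
c=ctrl.camera('scene');np.savez('pics/scene4.npz',**c)
b=cv2.resize(c['img'][195:275,250:370],None,fx=6,fy=6,interpolation=cv2.INTER_NEAREST);cv2.imwrite('pics/s4.png',b)
E
```

```text
time_s: 6.55
ee_pos: [0.5024, -0.0484, 0.2659]
eef_rot: [-3.142, -0.0, 3.12]
force: [-0.1, 0.1, -1.1]
grip_width: 0.0156
grip_force: 60.0
time_s: 7.25
ee_pos: [0.5031, -0.0484, 0.2843]
eef_rot: [-3.142, 0.0, 3.12]
force: [0.2, -0.3, -2.8]
grip_width: 0.0152
grip_force: 60.0
[ 0.2200274  -0.28461328 -2.84741314] [ 0.05963074  0.21244257 -0.00767891]
[ 0.62808236 -0.05118747  0.10395272]
```

View pics/s4.png

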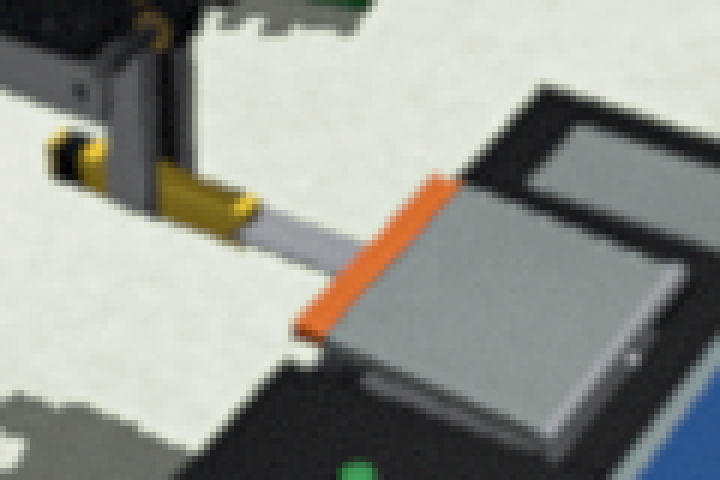

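The flap has lifted: the lip now stands above the sill with the blade under it at crop (340,255). From here I'll measure the flap angle numerically from the orange lip.

```bash
cat >> h.py <<'E'
from scipy.optimize import minimize_scalar
yv=-.02;H=np.array([.6035,-.050,.092])+.11*np.array([np.cos(yv),np.sin(yv),0])
def X(th,r=.103,off=.004):
    f=np.array([np.cos(yv),np.sin(yv),0]);k=np.array([0,0,1.])
    return H+f*(-r*np.cos(th)+off*np.sin(th))+k*(r*np.sin(th)+off*np.cos(th))
def lip(c):
    h,s,v=hsv(c);B=[b for b in blobs((h>3)&(h<17)&(s>150)&(v>90),40) if abs(b[0][0]-310)<90]
    return max(B,key=lambda b:b[1])[:2] if B else (None,0)
def ang(n,c):
    b=proj(dict(np.load(f'pics/{n}0.npz')),X(0))-lip(dict(np.load(f'pics/{n}0.npz')))[0]
    p,a=lip(c)
    if p is None: return None
    r=minimize_scalar(lambda th:np.linalg.norm(proj(c,X(th))-b-p),bounds=(-.1,2.6),method='bounded')
    return round(np.degrees(r.x),1),round(r.fun,2),int(a),p.round(1).tolist()
def report():
    from station import ctrl
    o=ctrl.get_obs();R=Ro.from_euler('xyz',o['eef_rot'])
    print('tip kin',(o['ee_pos']+R.apply([-.125,0,.1804])).round(4),'F',o['force'].round(1),'t',o['time_s'])
    for n in('top','scene'): print(n,ang(n,ctrl.camera(n)))
E
python3 -c "
from h import *
report()"
```

```text
tip kin [ 0.628  -0.0511  0.1037] F [ 1.1  0.3 -2.8] t 7.3
top (np.float64(9.2), np.float64(8.61), 63, [303.8, 186.0])
scene (np.float64(3.1), np.float64(0.32), 134, [311.8, 238.2])
```

```bash
python3 -m jog '[[0.1,0,-0.5,0,0,0],[0,0,-1,0,0,0],[0,0,-1.5,0,0,0],[-0.1,0,-2,0,0,0],[-0.3,0,-2.5,0,0,0],[-0.5,0,-3,0,0,0],[-0.8,0,-3.5,0,0,0],[-0.8,0,-3.5,0,0,0]]'
python3 -c "
from h import *
report()"
```

```text
time_s: 8.2
ee_pos: [0.5115, -0.0486, 0.3198]
eef_rot: [-3.141, 0.001, 3.12]
force: [-0.9, -0.2, -2.3]
grip_width: 0.0153
grip_force: 60.0
tip kin [ 0.6366 -0.0514  0.1396] F [-0.9 -0.2 -2.3] t 8.2
top (np.float64(30.0), np.float64(8.47), 74, [304.4, 178.1])
scene (np.float64(28.4), np.float64(0.19), 158, [317.4, 225.3])
```

```bash
python3 -m jog '[[-0.25,0,-0.5,0,0,0],[-0.55,0,-1,0,0,0],[-0.95,0,-1.55,0,0,0],[-1.35,0,-2.05,0,0,0],[-1.8,0,-2.45,0,0,0],[-2.2,0,-2.85,0,0,0],[-3,0,-3.45,0,0,0],[-3,0,-3.45,0,0,0]]'
python3 -c "
from h import *
report()"
```

```text
time_s: 9.1
ee_pos: [0.5419, -0.0493, 0.3545]
eef_rot: [-3.141, 0.002, 3.12]
force: [-1.3, -0.1, -1.7]
grip_width: 0.0157
grip_force: 60.0
tip kin [ 0.6672 -0.0521  0.1743] F [-1.3 -0.1 -1.7] t 9.1
top (np.float64(60.9), np.float64(8.92), 79, [305.5, 161.2])
scene (np.float64(60.2), np.float64(0.75), 183, [333.7, 216.2])
```

```bash
python3 -m jog '[[-0.32,0,-0.18,0,0,0],[-0.65,0,-0.37,0,0,0],[-1,0,-0.54,0,0,0],[-1.3,0,-0.7,0,0,0],[-1.6,0,-0.8,0,0,0],[-1.9,0,-0.9,0,0,0],[-2.1,0,-1,0,0,0],[-2.1,0,-1,0,0,0]]'
python3 -c "
from h import *
report()"
```

```text
time_s: 10.0
ee_pos: [0.5622, -0.0497, 0.3636]
eef_rot: [-3.142, 0.0, 3.12]
force: [-0.1, -0.3, -1.9]
grip_width: 0.0157
grip_force: 60.0
tip kin [ 0.6873 -0.0525  0.1833] F [-0.1 -0.3 -1.9] t 10.0
top (np.float64(76.0), np.float64(11.35), 54, [308.0, 151.9])
scene (np.float64(72.7), np.float64(0.74), 129, [342.3, 216.0])
```

```bash
cat >> h.py <<'E'
def lowedge(c):
    h,s,v=hsv(c);B=[b for b in blobs((h>3)&(h<17)&(s>120)&(v>70),40) if abs(b[0][0]-310)<90]
    p=max(B,key=lambda b:b[1])[3];us=np.unique(p[:,0])[3:-3]
    lo=[p[p[:,0]==u][:,1].max()+.5 for u in us];hi=[p[p[:,0]==u][:,1].min()-.5 for u in us]
    return np.polyfit(us,lo,1),np.polyfit(us,hi,1),us
def edges():
    from station import ctrl
    c=ctrl.camera('scene');lo,hi,us=lowedge(c)
    print('cols',us[0],us[-1],'at mid lo/hi',np.polyval(lo,us.mean()).round(1),np.polyval(hi,us.mean()).round(1),'slope',lo[0].round(2))
    for d in range(66,100,3):
        a=np.radians(d);q=[proj(c,X(a,r,o)) for r,o in((.096,.004),(.11,.004),(.11,-.004))]
        print(d,[float((x[1]-np.polyval(l,x[0])+.9).round(2)) for x,l in zip(q,(lo,hi,hi))])
E
python3 -c "
from h import *
edges()"
```

```text
cols 334.0 353.0 at mid lo/hi 221.0 211.7 slope -1.13
66 [-7.48, -5.42, -8.28]
69 [-5.32, -3.16, -6.26]
72 [-3.02, -0.72, -4.06]
75 [-0.58, 1.88, -1.69]
78 [2.0, 4.63, 0.85]
81 [4.71, 7.54, 3.54]
84 [7.54, 10.58, 6.39]
87 [10.48, 13.76, 9.38]
90 [13.52, 17.06, 12.51]
93 [16.66, 20.47, 15.76]
96 [19.88, 23.99, 19.14]
99 [23.18, 27.6, 22.61]
```

```bash
python3 -m jog '[[-0.15,0,-0.05,0,0,0],[-0.3,0,-0.1,0,0,0],[-0.45,0,-0.15,0,0,0],[-0.6,0,-0.2,0,0,0],[-0.75,0,-0.25,0,0,0],[-0.9,0,-0.3,0,0,0],[-1,0,-0.3,0,0,0],[-1,0,-0.3,0,0,0]]'
python3 -c "
from h import *
report();edges()"
```

```text
time_s: 10.95
ee_pos: [0.5721, -0.0499, 0.3665]
eef_rot: [-3.142, 0.0, 3.12]
force: [-0.6, -0.3, -0.0]
grip_width: 0.0156
grip_force: 60.0
tip kin [ 0.6971 -0.0527  0.1862] F [-0.6 -0.3 -0. ] t 10.95
top (np.float64(82.9), np.float64(11.32), 45, [308.0, 147.8])
scene (np.float64(80.1), np.float64(0.74), 128, [347.8, 216.8])
cols 339.0 358.0 at mid lo/hi 220.2 212.9 slope -1.23
66 [-13.26, -11.87, -14.74]
69 [-10.91, -9.59, -12.71]
72 [-8.41, -7.14, -10.5]
75 [-5.77, -4.53, -8.11]
78 [-2.99, -1.77, -5.57]
81 [-0.08, 1.15, -2.86]
84 [2.95, 4.21, -0.0]
87 [6.1, 7.4, 3.0]
90 [9.34, 10.71, 6.14]
93 [12.69, 14.14, 9.41]
96 [16.11, 17.67, 12.79]
99 [19.62, 21.29, 16.28]
```

```bash
python3 -m jog '[[-0.07,0,0,0,0,0],[-0.14,0,0,0,0,0],[-0.21,0,-0.05,0,0,0],[-0.28,0,-0.05,0,0,0],[-0.35,0,-0.1,0,0,0],[-0.42,0,-0.1,0,0,0],[-0.48,0,-0.1,0,0,0],[-0.48,0,-0.1,0,0,0]]'
python3 -m jog '[[0,0,0,0,0,0],[0,0,0,0,0,0],[0,0,0,0,0,0],[0,0,0,0,0,0],[0,0,0,0,0,0]]'
python3 -c "
from h import *
report();edges()"
```

```text
time_s: 11.9
ee_pos: [0.5769, -0.0501, 0.3675]
eef_rot: [-3.142, -0.0, 3.12]
force: [0.2, -0.3, -0.1]
grip_width: 0.0156
grip_force: 60.0
time_s: 12.4
ee_pos: [0.5768, -0.05, 0.3675]
eef_rot: [3.142, -0.0, 3.12]
force: [-0.3, -1.0, -1.5]
grip_width: 0.0152
grip_force: 60.0
tip kin [ 0.7018 -0.0528  0.1871] F [-0.3 -1.  -1.5] t 12.4
top None
scene (np.float64(83.7), np.float64(0.83), 125, [350.5, 217.3])
cols 342.0 360.0 at mid lo/hi 220.0 213.7 slope -1.15
66 [-15.19, -15.53, -18.45]
69 [-12.99, -13.22, -16.39]
72 [-10.65, -10.74, -14.14]
75 [-8.17, -8.09, -11.72]
78 [-5.55, -5.29, -9.14]
81 [-2.8, -2.33, -6.39]
84 [0.06, 0.76, -3.5]
87 [3.04, 3.99, -0.46]
90 [6.13, 7.34, 2.72]
93 [9.3, 10.8, 6.02]
96 [12.57, 14.37, 9.45]
99 [15.9, 18.03, 12.97]
```

```bash
python3 -c "
from station import ctrl
print(ctrl.hand_in())"
```

```text
the job is handed in; nothing more can be done
None
```

I handed the job in at about 12.5 s with the flap held still on the blade at roughly 85° (camera estimates ranged from 83° to 87°). Only the blade was used on the flap, and the arm's path stayed clear of the pots, though I didn't re-check them at the end.

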